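# Turn over the top leaf of the recipe stand

## Robot

A 6-joint arm with a two-finger parallel gripper is mounted at the origin on a cart in front of the work surface, level with it; the furniture and walls round the work are solid. World frame = base frame: x ahead of the robot, y to its left, z up, the work surface at z = 0. Lengths are in m, angles in rad, forces in N, time in s.
With the tool pointing down it reaches from about 0.425 to 0.925 m from the base axis. Payload 12.5 kg.
Tool frame: the origin (TCP) lies on the centre line of the jaws, within the pads' length; the fingertips stand tip_reach ahead of it and the grasp point (between the pads) is the TCP (tip_reach is the distance from the TCP to the fingertips, in m); y points along the fingers, z is the direction in which the jaws open and shut, and the axes are right-handed (so a half turn about y gives the same grasp; the last joint's range is limited). The gripper opens to 85 mm and grips with 20 to 120 N. Pads are 22 mm wide; open, the fingers measure 114 mm over their backs; the gripper's body (76 mm by 85 mm) begins 54 mm behind the grasp point. The pads swing forward as they close: fully open they stand 13 mm farther back than shut.
Start: joints at [1.205, 0.491, 1.559, -0, 1.092, -0.106], TCP at [0.161, 0.604, 0.25] pointing down, gripper open.
Joint ranges: [-3.1, 3.1], [-0.84, 2.19], [0.05, 2.79], [-1.13, 4.28], [0.06, 2.93], [-2.69, 2.69]. Speed limits (rad/s): [2.22, 2.22, 2.79, 3.14, 3.14, 3.14].

## Interface

Orientations are given as a 3x3 rotation matrix whose columns are the frame's x, y, z axes.
In Python, from rig import reach, servo_line, set_joints, grip, pause, ik, get_state, snapshot, get_calibration, PlanningError, sign_off, tip_reach gives the robot as it stands. Calls block until the motion is done:
- reach(position, orientation): joint-space move of the TCP to a pose.
- servo_line(position, ori=None, vel=0.15, threshold=None): straight line of the TCP; ori=None keeps the orientation; vel is the mean speed in m/s. With threshold (N) it stops when the force on the tool has changed by that much, and returns True; else False.
- set_joints(angles): joint-space move.
- grip(opening, grip_force=None): opening from 0.0 (shut) to 1.0 (fully open); grip_force is the grip in N (None keeps the last); returns when the fingers have stopped.
- pause(seconds).
- ik(position, orientation): joint angles nearest the present ones, or None.
- get_state(): the state.
- snapshot(name): name is "side" or "top" or "wrist"; returns the picture (420x560x3 uint8, blue, green, red); there is no depth.
- get_calibration(name): a dict with "fx", "fy", "cx", "cy" (pixels), "camera_from_world" (4x4, takes a point from world to camera coordinates). Camera axes: x right, y down, z forward; pixel columns grow to the right and rows downward; lengths in m; the calibration is good to about 2 mm. A picture is of the moment at which its call begins: read the wrist's pose just before it. get_calibration takes no time and is no camera call; for the wrist camera it gives the pose at the moment of the call.
A pose or a line that the arm cannot do raises PlanningError and nothing moves.
- sign_off(): hands the job in, once; it reports no verdict.
The state is a dict: "time_s": time; "joints": joint angles; "qd": joint speeds; "joint_torque": joint torques, N m; "position": TCP position; "ee_rot": TCP orientation; "force": force on the tool from outside, world axes, zero at the start; "moment": the same for the moment, N m; "finger_gap": opening from 0.0 (shut) to 1.0 (fully open).
Only numpy, scipy, OpenCV 4.12 (cv2) and the standard library are available. Lean on these libraries where they do the work, as an engineer would, in place of code of your own. Each camera call takes 0.05 s, during which the arm holds its last target.

## Task

On the low wooden recipe stand, turn the top one of the two leaves lying on its right-hand side over the brass spine: get a fingertip under its tab, push it up and over, and press it gently down until it lies flat on the left-hand side. Turn only that leaf, leave the leaf under it and the one already turned lying flat, do not let the leaf slam or press hard on it, do not lift or shift the stand, and leave everything else on the worktop where it stands.

Things in the scene. Friction and masses are not known exactly. Their poses are not given: they have to be found in the camera images.
- stand: Recipe stand: dark wooden board 220 (x) by 300 (y) on two runners, its top 40 mm above the worktop, loose, 1.8 kg. Origin: centre of its underside, on the worktop. x runs along the brass spine away from the robot (yaw within 0.35 rad), y to its left-hand side, z up. A brass bracket at each end of the spine (x = +-113 mm) reaches 56 mm up.
- spine_mid (a point): Middle of the spine rod, the hinge axis of all leaves, along stand x, 49 mm above the worktop. Leaves: white rigid plates 208 mm long (x), 4 thick, reaching 145 from the spine; each has one tab, 60 wide (x), reaching to 190 from the spine, 40 beyond the board, with nothing under it down to the worktop.
- top_leaf (a joint): Angle of the leaf to turn: upper one on the right, tab at the end nearer the robot (tab centre at stand x = -60 mm). 0 = flat on the right, pi/2 upright, pi = flat on the left; at both its mid-plane is 49 mm above the worktop, underside 47. Stops at 0 and pi; starts between 0 and 0.35. Stiff hinge: it stays at any angle where left; 1 to 2 N at the tab move it. 0.12 kg.
- top_leaf_tab (a point): Middle of the outer edge of that leaf's tab, half-way through its thickness, 190 mm from the hinge axis; moves with the leaf.
- lower_leaf (a joint): Angle of the leaf lying under it on the right-hand side (tab at the far end, centre at stand x = +60 mm, mid-plane 43 mm above the worktop). 0 = flat on the right; to be left there.
- turned_leaf (a joint): Angle of the leaf already lying on the left-hand side (tab in the middle, stand x = 0, mid-plane 43 mm above the worktop). 0 = flat on the left, grows as it is lifted; to be left there. The turned top leaf comes to lie just above it.
- lemon: Bystander, to be left alone: yellow lemon, about 72x57x58, lying beside the left rear of the stand (mm). Origin at the centre of its underside.
- garlic: Bystander, to be left alone: garlic bulb, about 56 wide and high, standing beside the right rear of the stand (mm). Origin at the centre of its underside.
- amber_bottle: Bystander, to be left alone: small brown bottle, 41 across, 119 high, standing behind the far end of the stand (mm). Origin at the centre of its underside.
- mug: Bystander, to be left alone: white dotted mug, 82x117x91 high with handle, at the left side of the worktop (mm). Origin at the centre of its underside.
- jar: Bystander, to be left alone: glass jar with dark lid, 65 across, 86 high, at the left side of the worktop (mm). Origin at the centre of its underside.
- pot_brush: Bystander, to be left alone: wooden pot brush, 58 across, 87 high, standing on the worktop right of the stand (mm). Origin at the centre of its underside.

How it is judged:
By the outcome, as a careful person would: the job done as asked, in the order asked, and still so for the second after the job is handed in, with the robot touching nothing.
It also fails if it takes over 51 s, if anything falls off the work surface, if the arm or the gripper's body presses on something with over 40 N, if the wrist force passes 120 N, or if a joint passes its speed limit or range.

## Working session

There is one attempt and no reset: what is moved stays moved. The work goes in short steps, each a Python script; the robot and the scene stay as the last script left them, time stands still between calls to the robot, and variables do not carry over. Pictures are saved under pics/ and viewed, and the job is handed in when it is done.

```bash
ls; mkdir -p pics; python3 - <<'E'
from rig import *
import cv2
s=get_state();print(s, tip_reach)
for n in("side","top","wrist"):
    c=get_calibration(n);print(n,c)
    cv2.imwrite(f"pics/{n}0.png",snapshot(n))
E
```

```text
pics
{'time_s': 0.0, 'joints': array([ 1.20541280e+00,  4.91539559e-01,  1.55949837e+00, -1.89057643e-05,
        1.09168428e+00, -1.05603411e-01]), 'qd': array([ 1.68627746e-03, -6.63874681e-05, -6.76701370e-04,  7.36189395e-04,
       -9.34856948e-04,  8.85264924e-04]), 'joint_torque': array([ 1.20419278e-03, -6.18460536e+01, -2.61604947e+01, -1.15380703e-04,
        3.95432697e-03, -3.66916345e-05]), 'position': array([0.16044571, 0.60382216, 0.2497233 ]), 'ee_rot': array([[ 9.66448703e-01, -3.87927859e-04,  2.56859405e-01],
       [-2.56859677e-01, -1.06098116e-03,  9.66448126e-01],
       [-1.02389164e-04, -9.99999362e-01, -1.12502689e-03]]), 'force': array([0.04407503, 0.24678577, 0.09788621]), 'moment': array([ 0.04510308, -0.01002725,  0.0281647 ]), 'finger_gap': 0.9987543540861777} 0.019
side {'fx': 487.8725094142876, 'fy': 487.8725094142876, 'cx': 276.77041031066176, 'cy': 210.68508747099403, 'camera_from_world': array([[ 0.90978017, -0.41504571, -0.00609057, -0.52997176],
       [-0.26002117, -0.55840637, -0.78776349,  0.23421275],
       [ 0.32355684,  0.71827528, -0.61594772,  1.44038599],
       [ 0.        ,  0.        ,  0.        ,  1.        ]])}
top {'fx': 391.31677804854957, 'fy': 391.31677804854957, 'cx': 287.62666990998105, 'cy': 205.99286214168038, 'camera_from_world': array([[ 0.06266369, -0.99802937,  0.0032608 ,  0.02534759],
       [-0.97667168, -0.06199443, -0.20559455,  0.59930143],
       [ 0.20539155,  0.00969858, -0.97863182,  1.14016354],
       [ 0.        ,  0.        ,  0.        ,  1.        ]])}
wrist {'fx': 361.5583773691731, 'fy': 361.5583773691731, 'cx': 285.10769880561264, 'cy': 205.03099210416306, 'camera_from_world': array([[ 0.25592784,  0.96669413, -0.00184547, -0.62390199],
       [ 0.92442101, -0.24417696,  0.29295633, -0.04004058],
       [ 0.28274854, -0.07668167, -0.95612404,  0.37955987],
       [ 0.        ,  0.        ,  0.        ,  1.        ]])}
```

View pics/side0.png

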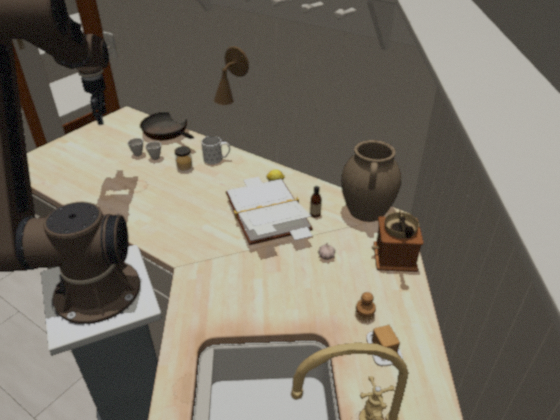

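View pics/top0.png

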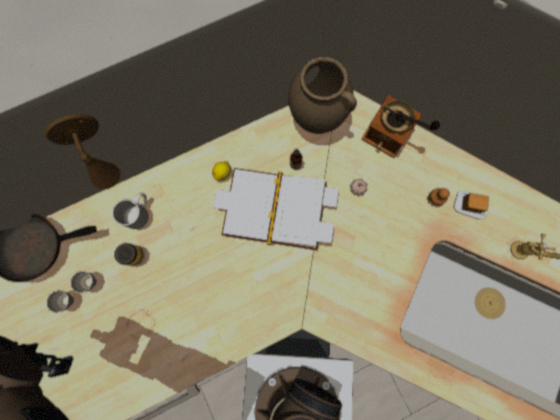

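```bash
python3 - <<'E'
import cv2
a=cv2.imread("pics/top0.png")[155:265,200:345];cv2.imwrite("pics/topc.png",cv2.resize(a,None,fx=5,fy=5,interpolation=cv2.INTER_CUBIC))
a=cv2.imread("pics/side0.png")[165:265,215:345];cv2.imwrite("pics/sidec.png",cv2.resize(a,None,fx=6,fy=6,interpolation=cv2.INTER_CUBIC))
E
```

```text
(no output)
```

View pics/topc.png

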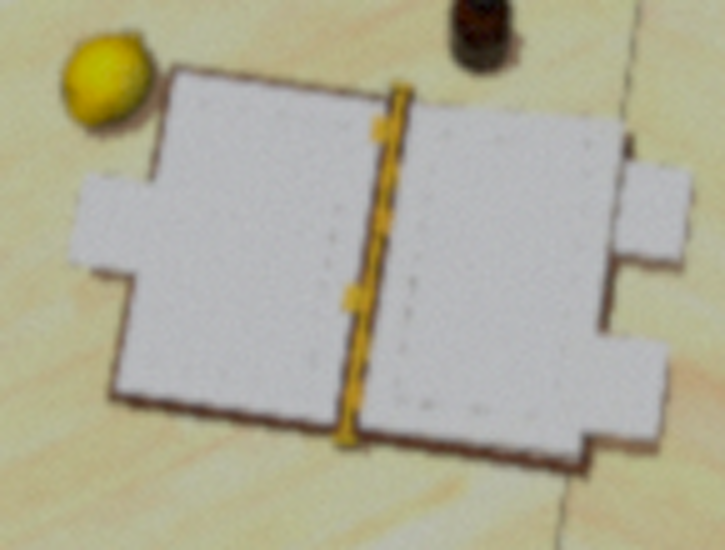

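View pics/sidec.png

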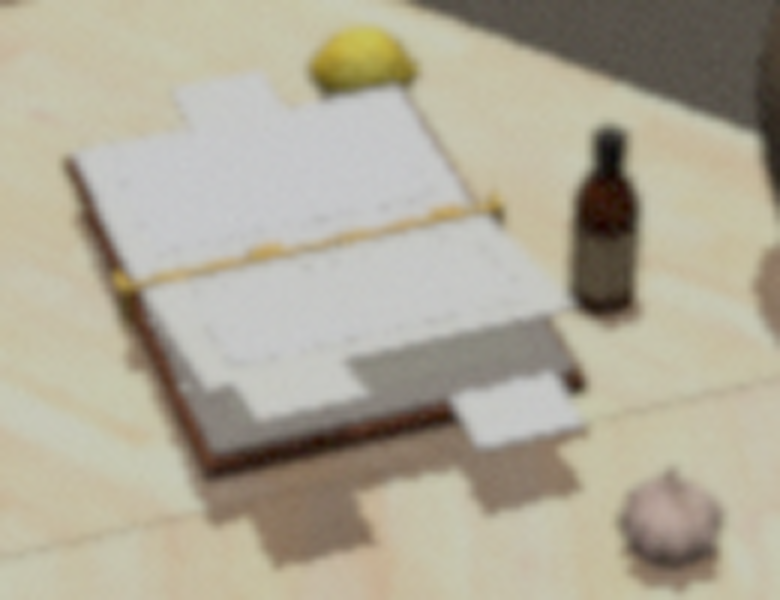

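```bash
cat > fit.py <<'E'
import numpy as np
from scipy.optimize import least_squares
from rig import get_calibration
T=[((402,92),'b',113,0),((346,437),'b',-113,0),((173,68),'t',104,145),((118,393),'t',-104,145),((82,173),'t',30,190),((72,262),'t',-30,190),
((692,168),'l',90,190),((683,262),'l',30,190),((668,342),'u',-30,190),((658,440),'u',-90,190),((627,122),'u',104,145),((582,460),'u',-104,145)]
S=[((495,205),'b',113,0),((125,283),'b',-113,0),((72,160),'t',-104,145),((403,88),'t',104,145),((178,90),'t',-30,190),((262,72),'t',30,190),
((370,393),'u',-30,190),((262,418),'u',-90,190),((575,305),'u',104,145),((210,390),'u',-104,145),((480,448),'l',30,190),((585,428),'l',90,190)]
def pt(p,k,x,r):
    X,Y,th,a=p; x/=1e3;r/=1e3
    if k=='b': y,z=0,.055
    if k=='t': y,z=r,.045
    if k=='l': y,z=-r,.045
    if k=='u': y,z=-(r*np.cos(a)-.002*np.sin(a)),.049+r*np.sin(a)+.002*np.cos(a)
    c,s=np.cos(th),np.sin(th)
    return np.array([X+c*x-s*y,Y+s*x+c*y,z])
def proj(c,P):
    q=c["camera_from_world"]@np.r_[P,1]
    return np.array([c["fx"]*q[0]/q[2]+c["cx"],c["fy"]*q[1]/q[2]+c["cy"]])
ct,cs=get_calibration("top"),get_calibration("side")
def res(p):
    r=[proj(ct,pt(p,*o[1:]))-(np.array(o[0])/5+[200,155]-.4) for o in T]
    r+=[proj(cs,pt(p,*o[1:]))-(np.array(o[0])/6+[215,165]-.4) for o in S]
    return np.ravel(r)
s=least_squares(res,[.5,0,0,.2],loss='soft_l1')
print(s.x.round(4)); print(res(s.x).reshape(-1,2).round(1).tolist())
print(np.sqrt(np.diag(np.linalg.inv(s.jac.T@s.jac))).round(4))
E
python3 fit.py
```

```text
[ 0.5931  0.1032 -0.0901  0.2382]
[[0.3, -1.0], [-0.1, 0.8], [0.6, 0.7], [-0.5, -0.1], [0.5, -0.1], [-1.1, 0.6], [0.8, 0.6], [0.2, 0.2], [0.8, 0.1], [0.2, 0.5], [0.0, -0.3], [-0.3, -0.7], [0.6, -0.8], [-0.3, -0.3], [0.4, -1.5], [-0.5, -0.5], [-1.1, -0.4], [0.3, -0.5], [0.1, 0.0], [-0.4, 0.2], [0.7, -0.1], [-0.2, -0.2], [0.4, 0.1], [0.4, -0.8]]
[0.0008 0.001  0.0045 0.0114]
```

```bash
cat > h.py <<'E'
import numpy as np
from rig import *
X,Y,TH=.5931,.1032,-.0901
c,s=np.cos(TH),np.sin(TH)
Rs=np.array([[c,-s,0],[s,c,0],[0,0,1]])
def W(p): return Rs@np.array(p)+[X,Y,0]
def S(p): return Rs.T@(np.array(p)-[X,Y,0])
def ori(phi,flip=0,psi=0):
    # y tool: along stand x (turned psi about z), pitched down phi; jaws z horizontal (flip 0/2) or in vertical plane(1/3)
    y=np.array([np.cos(phi)*np.cos(psi),np.cos(phi)*np.sin(psi),-np.sin(phi)])
    h=np.array([-np.sin(psi),np.cos(psi),0]); v=np.cross(y,h)
    z=[h,v,-h,-v][flip]
    return Rs@np.column_stack([np.cross(y,z),y,z])
E
python3 - <<'E'
from h import *
st=get_state()
C=get_calibration("wrist")["camera_from_world"]
cp=-C[:3,:3].T@C[:3,3]
print("cam in tool",st["ee_rot"].T@(cp-st["position"]))
for deg in(10,20,30,40,50,60,70):
  for f in range(4):
    o=ori(np.radians(deg),f); out=[]
    for a in np.linspace(0.1,np.pi,8):
      tip=W([-.06,-.172*np.cos(a),.049+.172*np.sin(a)+ (-.02 if a<1 else .02)])
      q=ik(tip-o[:,1]*tip_reach,o); out.append(0 if q is None else 1)
    print(deg,f,out)
E
```

```text
cam in tool [-0.07350805 -0.12366137 -0.00041736]
10 0 [1, 1, 1, 1, 1, 1, 1, 1]
10 1 [0, 0, 0, 0, 0, 0, 0, 0]
10 2 [1, 1, 1, 1, 1, 1, 1, 1]
10 3 [1, 1, 1, 1, 1, 1, 1, 1]
20 0 [1, 1, 1, 1, 1, 1, 1, 1]
20 1 [0, 0, 0, 0, 0, 0, 0, 0]
20 2 [1, 1, 1, 1, 1, 1, 1, 1]
20 3 [1, 1, 1, 1, 1, 1, 1, 1]
30 0 [1, 1, 1, 1, 1, 1, 1, 1]
30 1 [0, 0, 0, 0, 0, 0, 0, 0]
30 2 [1, 1, 1, 1, 1, 1, 1, 1]
30 3 [1, 1, 1, 1, 1, 1, 1, 1]
40 0 [1, 1, 1, 1, 1, 1, 1, 1]
40 1 [0, 0, 0, 0, 1, 1, 1, 0]
40 2 [1, 1, 1, 1, 1, 1, 1, 1]
40 3 [1, 1, 1, 1, 1, 1, 1, 1]
50 0 [1, 1, 1, 0, 0, 0, 0, 1]
50 1 [0, 0, 0, 0, 0, 0, 0, 1]
50 2 [1, 1, 1, 0, 0, 0, 0, 1]
50 3 [1, 1, 1, 0, 0, 0, 0, 1]
60 0 [1, 1, 1, 1, 1, 1, 1, 0]
60 1 [0, 1, 1, 1, 1, 1, 1, 0]
60 2 [1, 1, 1, 1, 1, 1, 0, 0]
60 3 [1, 1, 0, 0, 1, 1, 1, 0]
70 0 [0, 1, 1, 1, 1, 1, 1, 1]
70 1 [1, 1, 1, 1, 1, 1, 1, 1]
70 2 [1, 1, 1, 1, 1, 1, 1, 1]
70 3 [1, 0, 0, 0, 0, 1, 1, 1]
```

```bash
cat >> h.py <<'E'
PHI=np.radians(25); O=ori(PHI,2)
UP=.025;DN=.0095;HY=.0145
def tcp(sx,sy,z): return W([sx,sy,z])-O[:,1]*tip_reach
def pose(a,gap=0.0,sx=-.06):
    R=np.interp(a,[.24,1.2,3.14],[.173,.162,.160])
    u=np.array([-np.cos(a),np.sin(a)]);n=np.array([np.sin(a),np.cos(a)])
    sup=HY*abs(np.sin(a))+(UP*np.cos(a) if np.cos(a)>0 else DN*-np.cos(a))+.002+gap
    p=np.array([0,.049])+R*u-n*sup
    return tcp(sx,p[0],p[1])
E
python3 - <<'E'
from h import *
for p in [tcp(-.15,-.173,.25),tcp(-.15,-.173,.055),pose(.238,.008),pose(.5),pose(1),pose(1.57),pose(2.2),pose(2.8),pose(3.14)]:
    q=ik(p,O); print(S(p+O[:,1]*tip_reach).round(3), None if q is None else np.round(q,2))
E
```

```text
[-0.15  -0.173  0.25 ] [-0.51  0.23  2.67  2.66  0.92 -1.45]
[-0.15  -0.173  0.055] None
[-0.06  -0.177  0.053] [-0.39  0.99  2.57  2.87  1.54 -1.69]
[-0.06  -0.164  0.103] [-0.35  0.82  2.58  2.91  1.38 -1.64]
[-0.06  -0.112  0.172] [-0.17  0.56  2.54  3.06  1.1  -1.57]
[-0.06  -0.017  0.211] [ 0.15  0.44  2.44  3.43  0.88 -1.65]
[-0.06   0.079  0.191] [ 0.41  0.52  2.33  3.74  0.89 -1.75]
[-0.06   0.146  0.118] [ 0.56  0.72  2.25  3.85  1.   -1.69]
[-0.06   0.16   0.061] [ 0.58  0.86  2.23  3.83  1.09 -1.61]
```

```bash
python3 - <<'E'
from h import *
z=S(pose(.238,.008)+O[:,1]*tip_reach)[2]
for y,zz in [(-.25,.25),(-.25,.15),(-.25,z),(-.23,z),(-.2,z),(-.175,z)]:
    q=ik(tcp(-.06,y,zz),O); print(y,round(zz,3), None if q is None else np.round(q,2))
grip(0.0)
reach(tcp(-.06,-.25,.25),O)
s=get_state();print(s["time_s"],s["joints"].round(2),s["force"].round(2))
import cv2
for n in("side","top"): cv2.imwrite(f"pics/{n}1.png",snapshot(n))
a=cv2.imread("pics/side1.png");b=cv2.imread("pics/top1.png")
cv2.imwrite("pics/b1.png",np.hstack([cv2.resize(a[130:300,150:350],(400,340)),cv2.resize(b[130:300,180:380],(400,340))]))
E
```

```text
-0.25 0.25 [-0.62  0.32  2.44  2.46  0.81 -1.3 ]
-0.25 0.15 [-0.62  0.64  2.52  2.62  1.15 -1.58]
-0.25 0.053 [-0.62  0.97  2.54  2.66  1.45 -1.75]
-0.23 0.053 [-0.56  0.97  2.55  2.72  1.48 -1.74]
-0.2 0.053 [-0.47  0.99  2.57  2.8   1.52 -1.72]
-0.175 0.053 [-0.38  0.99  2.57  2.88  1.54 -1.69]
3.7833 [-0.62  0.32  2.44  2.46  0.81 -1.3 ] [ 0.65  0.25 -0.78]
```

View pics/b1.png

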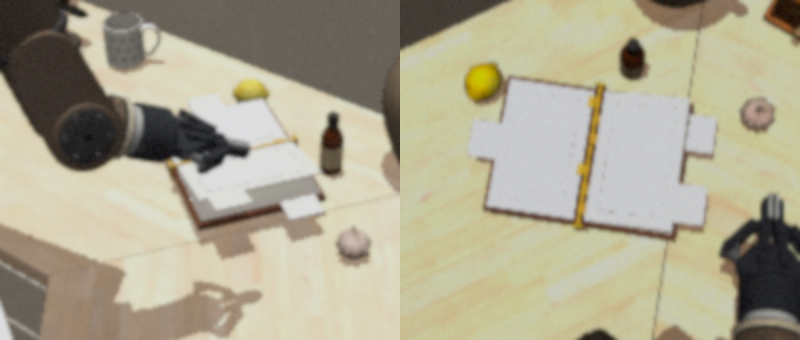

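```bash
sed -i 's/sx=-.06)/sx=-.066)/' h.py; cat > view.py <<'E'
import cv2,numpy as np
from rig import snapshot
def view(tag):
    a=snapshot("side");b=snapshot("top")
    cv2.imwrite(f"pics/s{tag}.png",a);cv2.imwrite(f"pics/t{tag}.png",b)
    cv2.imwrite(f"pics/b{tag}.png",np.hstack([cv2.resize(a[160:270,200:340],(400,314),interpolation=2),cv2.resize(b[150:270,200:350],(400,314),interpolation=2)]))
E
python3 - <<'E'
from h import *; from view import view
z=.053
servo_line(tcp(-.066,-.25,z),O,vel=.15)
servo_line(tcp(-.066,-.205,z),O,vel=.1,threshold=4)
view("2")
print(servo_line(tcp(-.066,-.176,z),O,vel=.05,threshold=4))
view("3")
s=get_state();print(s["time_s"],S(s["position"]+s["ee_rot"][:,1]*tip_reach),s["force"].round(2))
E
```

```text
False
6.8833 [-0.06594853 -0.17628187  0.05300596] [ 0.05 -0.4   0.16]
```

View pics/b2.png

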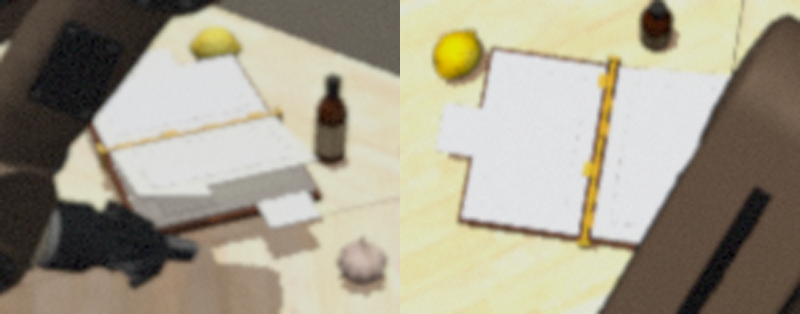

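View pics/b3.png

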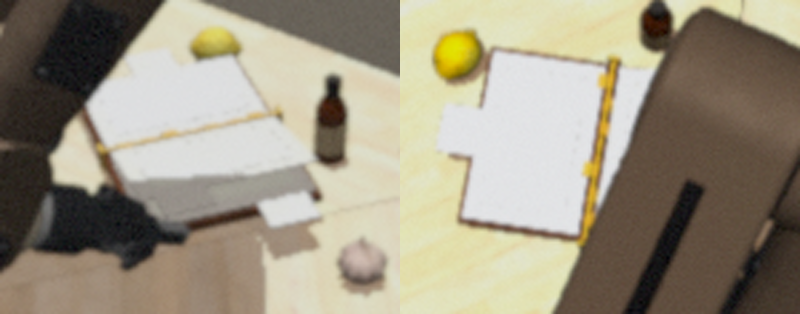

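```bash
python3 - <<'E'
import cv2,numpy as np
o=[]
for t in "23":
    a=cv2.imread(f"pics/s{t}.png")[195:265,215:315];a=np.clip(a*1.6,0,255).astype('uint8');o.append(cv2.resize(a,(400,280),interpolation=2))
a=cv2.imread("pics/side0.png")[195:265,215:315];o.append(cv2.resize(a,(400,280),interpolation=2))
cv2.imwrite("pics/e3.png",np.vstack([np.hstack(o[:2]),np.hstack([o[2],o[2]*0])]))
E
```

```text
(no output)
```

View pics/e3.png

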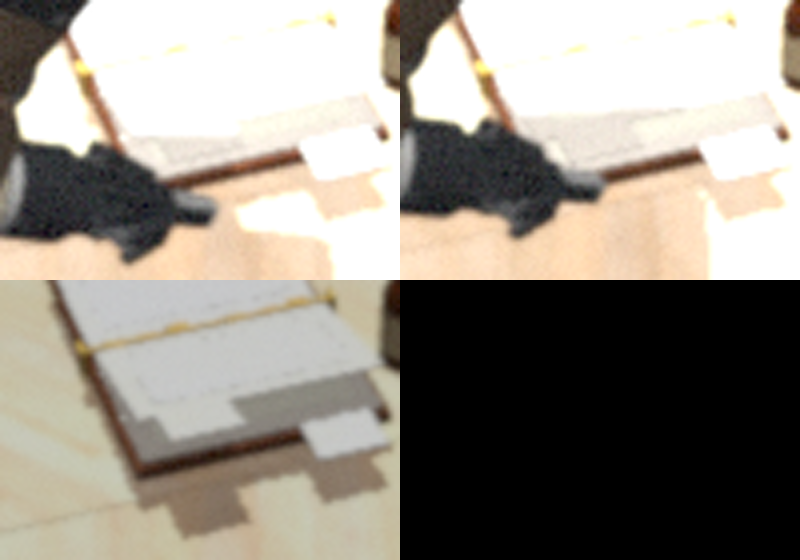

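```bash
python3 - <<'E'
from h import *; from view import view
for a in (.35,.55):
    t=servo_line(pose(a),O,vel=.06,threshold=6)
    s=get_state();print(a,t,round(s["time_s"],2),S(s["position"]+s["ee_rot"][:,1]*tip_reach).round(4),s["force"].round(2))
    if t: break
view("4")
E
```

```text
0.35 False 7.47 [-0.0658 -0.1719  0.0795] [ 0.53  0.77 -0.42]
0.55 False 8.19 [-0.0658 -0.1606  0.1113] [-0.06 -1.16 -0.25]
```

View pics/b4.png

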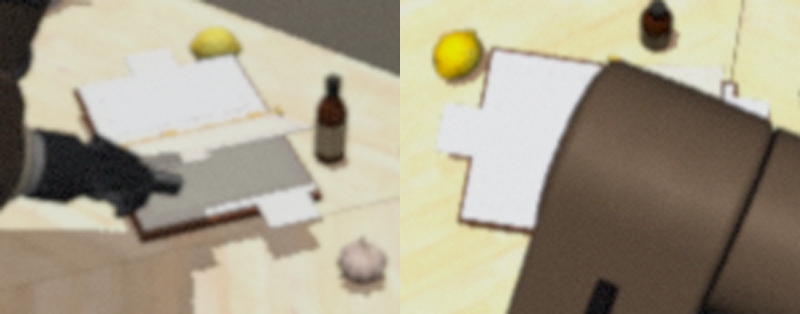

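```bash
python3 - <<'E'
from h import *; from view import view
for a in (.8,1.05,1.3,1.57,1.8):
    t=servo_line(pose(a),O,vel=.08,threshold=7)
    s=get_state();print(a,t,round(s["time_s"],2),S(s["position"]+s["ee_rot"][:,1]*tip_reach).round(4),s["force"].round(2))
    if t: break
view("5")
E
```

```text
0.8 False 8.98 [-0.0659 -0.1375  0.1477] [-0.03 -0.45 -0.22]
1.05 False 9.68 [-0.0659 -0.105   0.1774] [-0.16  0.33 -0.35]
1.3 False 10.4 [-0.066  -0.0652  0.1988] [ 0.21 -0.5  -0.18]
1.57 False 11.18 [-0.066  -0.0169  0.2104] [-0.67 -0.06  0.75]
1.8 False 11.77 [-0.0661  0.0187  0.2102] [ 0.46 -0.11 -0.05]
```

View pics/b5.png

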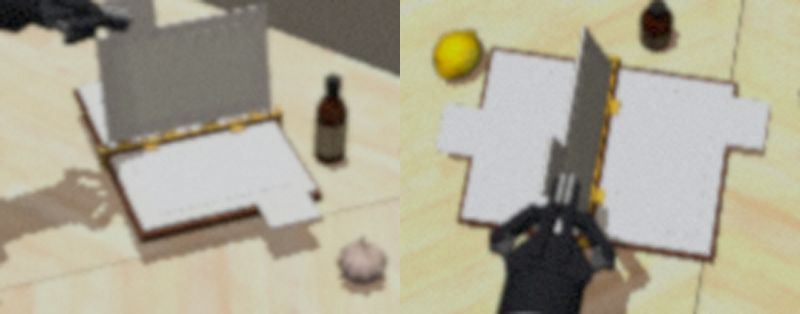

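```bash
python3 - <<'E'
from h import *; from view import view
for a in (2.05,2.3,2.55,2.8,2.95):
    t=servo_line(pose(a),O,vel=.08,threshold=6)
    s=get_state();print(a,t,round(s["time_s"],2),S(s["position"]+s["ee_rot"][:,1]*tip_reach).round(4),s["force"].round(2))
    if t: break
view("6")
E
```

```text
2.05 False 12.51 [-0.0661  0.0571  0.2008] [-0.81 -0.11 -0.15]
2.3 False 13.17 [-0.0661  0.0929  0.1816] [-0.36 -0.25  0.07]
2.55 False 13.83 [-0.0662  0.1235  0.1531] [-0.44 -0.46 -0.31]
2.8 False 14.52 [-0.0661  0.1457  0.1176] [-0.26  0.03  0.12]
2.95 False 14.99 [-0.0661  0.1545  0.0932] [-0.6  -0.42  0.37]
```

View pics/b6.png

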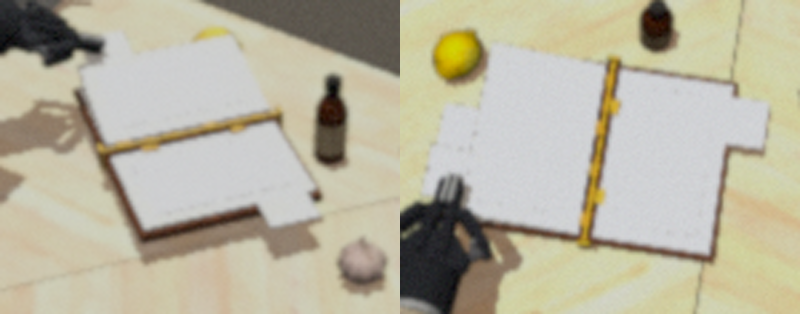

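```bash
python3 - <<'E'
from h import *; from view import view
for zt,v,th in ((.072,.04,6),(.050,.015,3)):
    t=servo_line(tcp(-.066,.16,zt),O,vel=v,threshold=th)
    s=get_state();print(zt,t,round(s["time_s"],2),S(s["position"]+s["ee_rot"][:,1]*tip_reach).round(4),s["force"].round(2))
view("7")
E
```

```text
0.072 False 15.79 [-0.0661  0.16    0.0718] [ 0.81 -0.41  0.61]
0.05 True 16.68 [-0.0659  0.1601  0.0594] [-1.79 -0.2   5.41]
```

View pics/b7.png

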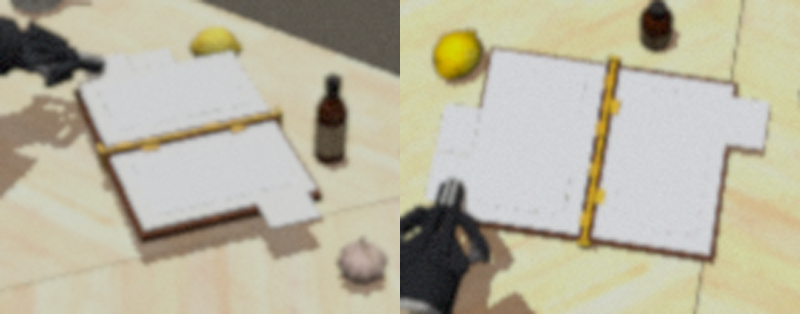

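```bash
python3 - <<'E'
from h import *; from view import view
servo_line(tcp(-.066,.16,.10),O,vel=.06)
servo_line(tcp(-.066,.20,.22),O,vel=.15)
reach([.161,.604,.25],np.array([[.966,0,.257],[-.257,0,.966],[0,-1,0]]))
s=get_state();print(s["time_s"],s["force"].round(2))
view("8")
import cv2
a=cv2.imread("pics/t8.png")[155:265,200:345];b=cv2.imread("pics/s8.png")[165:265,215:345]
cv2.imwrite("pics/topd.png",cv2.resize(a,None,fx=5,fy=5,interpolation=cv2.INTER_CUBIC))
cv2.imwrite("pics/sided.png",cv2.resize(b,None,fx=6,fy=6,interpolation=cv2.INTER_CUBIC))
E
```

```text
22.075 [-0.9   0.05 -0.49]
```

View pics/topd.png

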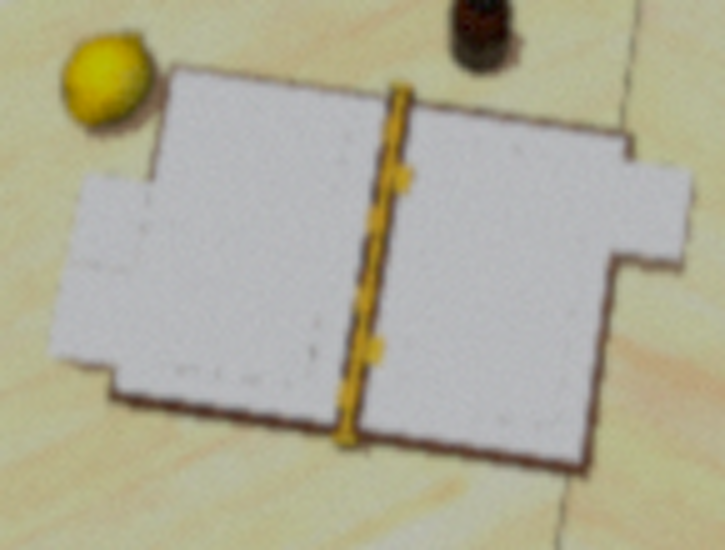

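View pics/sided.png

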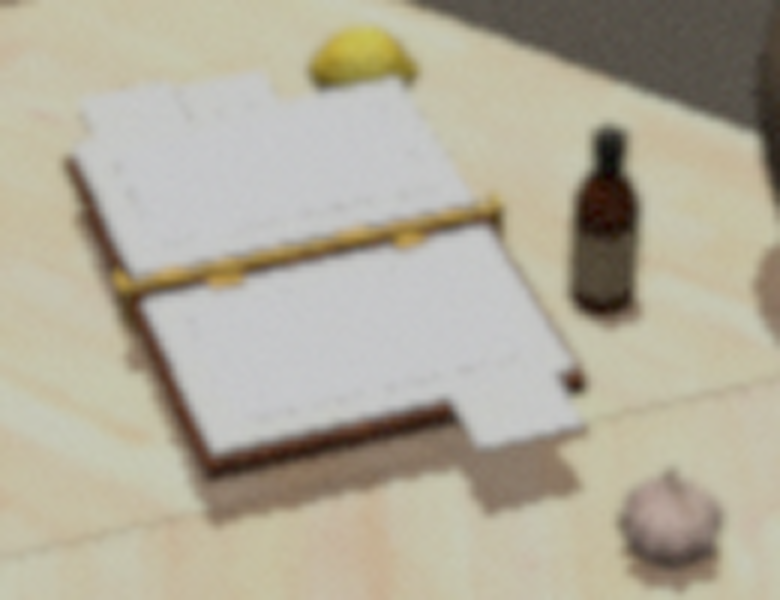

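```bash
python3 -c "
from rig import *
sign_off()"
```

```text
the job is handed in; nothing more can be done
```

I turned the top leaf over the spine, and it now lies flat on the left-hand side. I pushed it over with the closed fingertips under its tab, pressed it down slowly, retracted clear and handed the job in at about 22 s.

- **Press:** it stopped on contact at about 5.4 N. The fingertip centre was 59 mm above the worktop; I expected about 60 mm for a flat leaf. The forces I read after each earlier move were 1.3 N or less.
- **Final pictures:** in the top and side views, the leaf's tab sits beside the turned leaf's tab and both look flat. The lower leaf is still flat on the right.
- **Everything else:** the stand, lemon, bottle and garlic show at the same pixel positions as at the start. I did not check the mug, jar and pot brush in the final pictures, but the arm was never near them at worktop height.
- **Limit:** the pictures can't show a residual tilt of about a degree, so flatness rests mainly on the contact height and force.

No check failed or disagreed.

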